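# Toy crane over the empty sledge

## Robot

A 6-joint arm with a two-finger parallel gripper is mounted at the origin on the work surface. World frame = base frame: x ahead of the robot, y to its left, z up, the work surface at z = 0. Lengths are in mm, angles in rad, forces in N, time in s.
With the tool pointing down it reaches from about 350 to 875 mm from the base axis. Payload 4.2 kg.
Tool frame: the origin (TCP) lies at the very end of the fingers, on their centre line; the grasp point (between the pads) lies 19 mm behind it; z points along the fingers, y is the line along which they close (so a half turn about z gives the same grasp; the last joint's range is limited). The gripper opens to 85 mm and grips with 20 to 120 N. Pads are 22 mm wide; open, the fingers measure 114 mm over their backs; the gripper's body (76 mm by 85 mm) begins 54 mm behind the grasp point. The pads swing forward as they close: fully open they stand 13 mm farther back than shut.
Start: joints at [1.411, 0.385, 0.008, 0, -1.194, -0.259], TCP at [254.132, 570.978, 231.312] pointing down, gripper open.
Joint ranges: [-3.14, 3.14], [-1.21, 2.06], [-1.07, 1.41], [-3.16, 2.05], [-2.99, -0.16], [-3.1, 3.1]. Speed limits (rad/s): [2.79, 2.79, 3.14, 3.14, 3.14, 3.14].

## Interface

Orientations are given as a unit quaternion [x, y, z, w].
In Python, from bench import monitor, get_image, camera_info, job_done gives the robot as it stands.
- The arm moves only by the tool send_rows, never from a script. Its argument "series" is a list of rows, each a list of 3 entries, a list of its own where there are three numbers: the shift along the tool's x, y, z in mm, then the turn, a rotation vector about the tool's x, y, z in rad, then the finger opening in mm, from 0 to 85.4. A call has 1 to 8 rows; each row shifts and turns the commanded pose from where the row before left it, along the tool's axes as they then stand; what a row does not reach is not made up. A row lasts 1/10 s, in which the tool goes at most 50 mm and 8.59 degrees, less where a joint would pass 70% of its speed; a pose out of reach is approached as far as the arm can. A call with a gripper value outside its range is refused whole. The fingers move at their own pace and stop on an object; the grip force is fixed at half the most. Time passes only in rows, so rows that do not move let the fingers close. It gives the time, the measured TCP pose, the force, the opening and the grip force at its end, in the units of the state.
- monitor.read_state(): the state, without advancing time (a new reading comes with each control period).
- get_image(name): name is "side" or "top" or "wrist"; returns the picture (420x560x3 uint8, red, green, blue); there is no depth.
- camera_info(name): a dict with "intrinsics" (3x3 intrinsics, pixels), "dist_coeffs" ([k1, k2, p1, p2, k3] as OpenCV has them; the pictures are not rectified), "R" (3x3) and "t" (3): a world point X has camera coordinates R X + t. Camera axes: x right, y down, z forward; pixel columns grow to the right and rows downward; lengths in mm; the calibration is good to about 2 mm. A picture is of the moment at which its call begins: read the wrist's pose just before it. camera_info takes no time and is no camera call; for the wrist camera it gives the pose at the moment of the call.
- job_done(): hands the job in; it is judged then, once.
The state is a dict: "clock": time; "joints": joint angles; "joint_vel": joint speeds; "joint_efforts": joint torques, N m; "position": TCP position; "ee_rot": TCP orientation; "contact_force": force on the tool from outside, world axes, zero at the start; "wrist_torque": the same for the moment, N m; "gripper_width": finger opening in mm; "grasp_force": force on a finger pad.
Only numpy, scipy, OpenCV 4.12 (cv2) and the standard library are available. Lean on these libraries where they do the work, as an engineer would, in place of code of your own. Each camera call takes 0.05 s, during which the arm holds its last target. There are 200 camera calls.

## Task

In the toy village of the shop window, set the wooden crane so that its hook hangs over the middle of the empty sledge, the one without logs: push the crane's beam round with a fingertip, and push the trolley out along the beam by its upright paddle. Push gently and do not pinch the beam or the paddle; leave both sledges, the animals and the other toys standing where they are.

Things in the scene. Friction and masses are not known exactly. Their poses are not given: they have to be found in the camera images.
- crane: Wooden toy tower crane, screwed down: round foot 84 mm across, mast 36 mm across. Origin: on the table, on the mast's axis; z up. The beam turns about this vertical axis. Nothing of the crane stands higher than 180 mm above the table, and over the mast the top of the beam is clear (flush, 148 mm high).
- jib (a joint): Angle (rad) of the crane's beam about the mast; 0 = the beam's long arm points along the crane's own -x axis (roughly to the robot), growing counter-clockwise seen from above. Stops at -2.6 and 2.6. It has friction (about 0.12 N m) and stays where it is left.
- trolley (a joint): How far (m) the trolley is pushed out along the long arm: 0 = paddle and hook 70 mm from the mast's axis, 0.09 = 160 mm from it. Friction about 1 N; stays where it is left. The trolley is 30 mm long along the beam and 32 mm wide, hanging round the beam.
- paddle_top (a point): Middle of the top edge of the trolley's paddle, 179.5 mm above the table: an upright wooden plate standing on the trolley across the beam, 12 mm thick along the beam, 30 mm wide across it, from 1.5 to 31.5 mm above the beam's top.
- hook (a point): The bottom of the steel hook that hangs straight below the paddle, 85 mm above the table.
- jib_tip (a point): Middle of the upper edge of the end of the beam's long arm, 190 mm from the mast's axis, 148 mm above the table. The beam is one bar 18 mm wide and 18 mm high (130 to 148 mm above the table); behind the mast it has a short tail with a 44 mm wide counterweight, ending 70 mm behind the axis.
- sledge_empty: Loose wooden toy sledge with nothing on it: bed 94 mm along its x by 56 mm, 22 mm high, a stake at each corner up to 42 mm, upturned runner tips at -x. Origin: on the table under the middle of the bed. It stands to one side of the crane.
- sledge_logs: The same sledge loaded with three round logs (fixed to it), 59 mm high; on the other side of the crane. Origin as before.
- cow: Loose white toy cow with black patches, 70 mm long, 45 mm high; origin under its middle. Stays where it is.
- sheep: Loose grey toy sheep, 52 mm long, 36 mm high; origin under its middle. Stays where it is.
- pig: Loose brown-pink toy pig, 56 mm long, 30 mm high; origin under its middle. Stays where it is.
- horse: Loose dark wooden toy horse, 75 mm long, 65 mm high; origin under its middle. Stays where it is.
- fir: Loose turned wooden toy fir tree, 52 mm across, 88 mm high; origin under its middle. Stays where it is.
- tub: Loose turned wooden tub, 46 mm across, 38 mm high; origin under its middle. Stays where it is.
Things that resemble listed ones, but are neither listed nor needed, are in the scene too. What is shaped like the fir but blue is not meant.

How it is judged:
By the outcome, as a careful person would: the job done as asked, in the order asked, and still so for the second after the job is handed in, with the robot touching nothing.
It also fails if it takes over 59 s, if anything falls off the work surface, if the arm or the gripper's body presses on something with over 40 N, if the wrist force passes 120 N, or if a joint passes its speed limit or range.

## Working session

There is one attempt and no reset: what is moved stays moved. The work goes in short steps, Python scripts to look and compute and a tool call to move; the robot and the scene stay as the last step left them, time stands still between calls to the robot, and variables do not carry over. Pictures are saved under pics/ and viewed, at most 11 in all, crops included, and the job is handed in when it is done.

Besides the shell and the picture viewer there is one more tool, called as name(argument=value, ...) on one line, values as JSON. send_rows: Moves the arm, as the interface text tells. Its arguments: {"type":"object","properties":{"series":{"type":"array"}},"required":["series"]}

```bash
mkdir -p pics; cat > h.py <<'E'
import numpy as np, cv2
from bench import monitor, get_image, camera_info, job_done
def save(img,n): cv2.imwrite('pics/'+n,cv2.cvtColor(img,cv2.COLOR_RGB2BGR))
def ray(ci,uv):
    K=np.array(ci['intrinsics'],float);d=np.array(ci['dist_coeffs'],float);R=np.array(ci['R']);t=np.array(ci['t'])
    p=cv2.undistortPoints(np.array(uv,float).reshape(-1,1,2),K,d).reshape(-1,2)
    D=np.c_[p,np.ones(len(p))]@R
    return -R.T@t,D
def plane(ci,uv,z):
    o,D=ray(ci,uv);return o+D*((z-o[2])/D[:,2])[:,None]
def proj(ci,X):
    return cv2.projectPoints(np.array(X,float).reshape(-1,1,3),cv2.Rodrigues(np.array(ci['R'],float))[0],np.array(ci['t'],float),np.array(ci['intrinsics'],float),np.array(ci['dist_coeffs'],float))[0].reshape(-1,2)
E
python3 - <<'E'
from h import *
import pickle
a={}
for n in('top','side'):
    im=get_image(n);save(im,n+'0.png');ci=camera_info(n);print(n,np.round(-np.array(ci['R']).T@ci['t']),np.round(ci['R'],2).tolist())
s=monitor.read_state();print(s['clock'],s['ee_rot'],s['gripper_width'],s['position'])
E
```

```text
top [ 463.   -9. 1231.] [[-0.0, -1.0, -0.01], [-0.99, 0.0, -0.15], [0.15, 0.01, -0.99]]
side [ 523. -726.  939.] [[0.99, -0.16, -0.0], [-0.12, -0.74, -0.66], [0.1, 0.65, -0.75]]
0.1 [ 9.78141428e-01 -2.07938494e-01 -1.43707652e-04  9.52968883e-04] 85.36068919677102 [253.94260862 570.51571256 230.35091797]
```

View pics/top0.png

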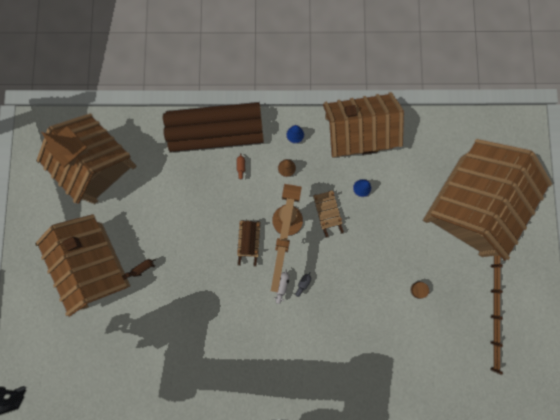

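View pics/side0.png

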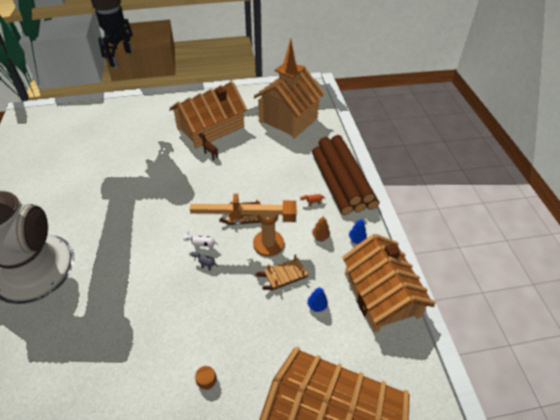

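The top view shows the crane's mast at about (288,220), its tail at (291,192) and the beam tip at (277,290). The two sledge candidates are at (249,240) and (329,213). The side view shows the crane at (268,240), with sledges at (245,213) and (285,273). I'll enlarge both to see which one carries logs.

```bash
python3 - <<'E'
import cv2,numpy as np
a=cv2.imread('pics/top0.png')[170:310,215:355];b=cv2.imread('pics/side0.png')[170:310,180:320]
f=lambda x:cv2.resize(x,(400,400),interpolation=cv2.INTER_CUBIC)
c=np.hstack([f(a),f(b)]);c=cv2.convertScaleAbs(c,alpha=1.3);cv2.imwrite('pics/crop1.png',c)
E
```

```text
(no output)
```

View pics/crop1.png

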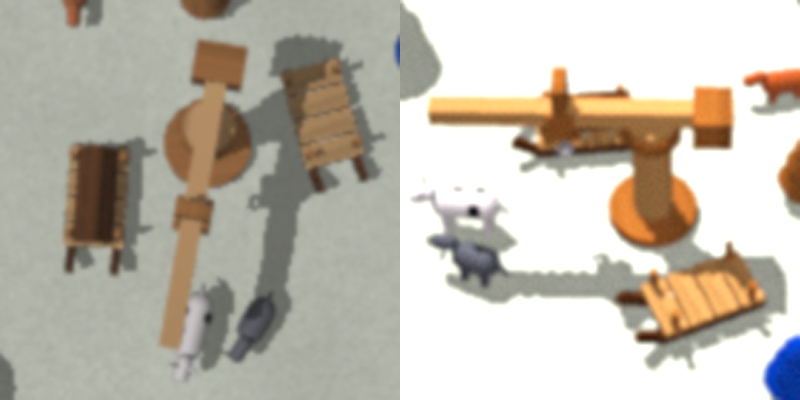

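In the crop, the left sledge at (249,240) carries dark round logs, so it is sledge_logs. The right one, at about (328,210) in the top view and (285,273) in the side view, shows a bare slatted bed with corner stakes, so it is sledge_empty. Now I'll measure.

```bash
cat > meas.py <<'E'
from h import *
import sys
T=cv2.imread('pics/top0.png');S=cv2.imread('pics/side0.png')
ct,cs=camera_info('top'),camera_info('side')
def comp(I,box,cond,name):
    x0,y0,x1,y1=box;h=cv2.cvtColor(I,cv2.COLOR_BGR2HSV)
    m=np.zeros(h.shape[:2],np.uint8);m[y0:y1,x0:x1]=cond(h[y0:y1,x0:x1].astype(int))*255
    n,l,st,c=cv2.connectedComponentsWithStats(m);k=1+st[1:,4].argmax();mm=(l==k).astype(np.uint8)
    cn=max(cv2.findContours(mm,0,2)[0],key=len)
    r=cv2.minAreaRect(cn);print(name,'area',st[k,4],'box',st[k],'rect',np.round(r[0],1),np.round(r[1],1),round(r[2],1));return cn,r,mm
light=lambda h:(h[...,1]>70)&(h[...,2]>70)&(h[...,0]<25)
cn,r,mm=comp(T,(310,185,350,240),light,'emptyT')
q=plane(ct,cv2.boxPoints(r),22);print(np.round(q),'mid',q.mean(0))
cn2,r2,mm2=comp(S,(253,255,315,295),light,'emptyS')
q2=plane(cs,cv2.boxPoints(r2),22);print(np.round(q2),'mid',q2.mean(0))
cb,rb,mb=comp(T,(268,180,306,295),light,'craneT')
# row-wise extents of the crane
for y in range(182,296,4):
    xs=np.flatnonzero(mb[y]); 
    if len(xs): print(y,xs.min(),xs.max(),end='; ')
cb,rb,ms=comp(S,(185,190,300,260),light,'craneS')
print()
for x in range(188,300,4):
    ys=np.flatnonzero(ms[:,x]); 
    if len(ys): print(x,ys.min(),ys.max(),end='; ')
for n,I,c,b in(('T',T,ct,(310,185,350,240)),('S',S,cs,(253,255,315,295))):pass
vis=np.hstack([cv2.resize((T*(1-.5*(mm|mb)[...,None])).astype(np.uint8)[170:310,215:355],(400,400)),cv2.resize((S*(1-.5*(mm2|ms)[...,None])).astype(np.uint8)[170:310,180:320],(400,400))])
cv2.imwrite('pics/vis.png',vis)
E
python3 meas.py
```

```text
emptyT area 699 box [314 191  28  39 699] rect [327.8 209.6] [35.4 21.6] 76.0
[[ 688.  -90.   22.]
 [ 702. -147.   22.]
 [ 609. -168.   22.]
 [ 595. -112.   22.]] mid [ 648.66456166 -129.42235429   22.        ]
emptyS area 847 box [256 255  52  34 847] rect [281.1 272.5] [25.3 48.7] 69.1
[[ 572. -112.   22.]
 [ 695.  -78.   22.]
 [ 702. -152.   22.]
 [ 585. -183.   22.]] mid [ 638.48472381 -131.30889566   22.        ]
craneT area 1431 box [ 271  184   32  108 1431] rect [286.8 237.6] [ 30.  107.2] 0.9
186 284 299; 190 283 300; 194 282 300; 198 283 299; 202 286 293; 206 282 293; 210 276 297; 214 274 297; 218 273 295; 222 273 302; 226 274 301; 230 276 298; 234 281 292; 238 278 286; 242 276 288; 246 276 288; 250 277 287; 254 277 283; 258 277 283; 262 276 282; 266 275 281; 270 275 281; 274 274 280; 278 273 279; 282 272 278; 286 272 278; 290 271 277; craneS area 2464 box [ 190  193  107   64 2464] rect [241.1 223.2] [106.3  58.7] 7.3

192 204 212; 196 204 212; 200 204 212; 204 204 213; 208 204 212; 212 204 213; 216 204 213; 220 204 220; 224 204 219; 228 204 222; 232 201 222; 236 193 219; 240 203 220; 244 203 221; 248 203 221; 252 202 220; 256 200 250; 260 203 254; 264 204 255; 268 204 256; 272 205 255; 276 205 254; 280 205 251; 284 200 221; 288 200 221; 292 201 221; 296 204 213;
```

```bash
cat >> meas.py <<'E'
print('\n----')
ys=np.arange(254,290);xm=np.array([np.flatnonzero(mb[y]).mean() for y in ys]);p=np.polyfit(ys,xm,1)
L=plane(ct,np.c_[np.polyval(p,[292,238,184]),[292,238,184]],148);print('beam pts',np.round(L,1))
u=(L[2]-L[0])/np.linalg.norm(L[2]-L[0]);print('len',np.linalg.norm(L[2]-L[0]),'jib',np.arctan2(-u[1],-u[0]))
print('axis from tip',L[0]+190*u,'axis from tail',L[2]-70*u)
e=[]
for y in list(range(210,234)):
    xs=np.flatnonzero(mb[y]);
    if y>=212 and y<230:e.append((xs.min()-.5,y))
    if y>=221 and y<233:e.append((xs.max()+.5,y))
for z in(5,10,15):
    E=plane(ct,e,z)[:,:2];A=np.c_[2*E,np.ones(len(E))];s=np.linalg.lstsq(A,(E**2).sum(1),rcond=None)[0];print('foot',z,s[:2],np.sqrt(s[2]+s[:2]@s[:2]))
# side: tip
print('side tip', plane(cs,[(189.5,204)],148), 'proj tip',proj(cs,[L[0]]))
# foot in side
f=[]
for x in range(256,284):
    yy=np.flatnonzero(ms[:,x]);f.append((x,yy.max()+.5))
E=plane(cs,f,2)[:,:2];A=np.c_[2*E,np.ones(len(E))];s=np.linalg.lstsq(A,(E**2).sum(1),rcond=None)[0];print('footS',s[:2],np.sqrt(s[2]+s[:2]@s[:2]))
print('paddle T',plane(ct,[(282,242)],179.5),plane(ct,[(282,244)],179.5),'S',plane(cs,[(235.5,193.)],179.5))
E
python3 meas.py | sed -n '/----/,$p'
```

```text
----
beam pts [[433.8  13.1 148. ]
 [560.6 -10.  148. ]
 [691.9 -33.8 148. ]]
len 262.27419462444476 jib 2.961823990765086
axis from tip [620.77550981 -20.91762057 148.        ] axis from tail [623.01305598 -21.32425104 148.        ]
foot 5 [623.02196214 -21.10582953] 41.454324159650184
foot 10 [622.36745039 -21.05771625] 41.285241781257696
foot 15 [621.71293864 -21.00960297] 41.11615940288383
side tip [[435.29506276  16.25099817 148.        ]] proj tip [[188.94305843 205.03221575]]
footS [621.98872962 -27.09027432] 38.00785166552648
paddle T [[548.45752409  -6.90821671 179.5       ]] [[543.8328532   -6.90332948 179.5       ]] S [[548.72742896   4.9197677  179.5       ]]
```

View pics/vis.png

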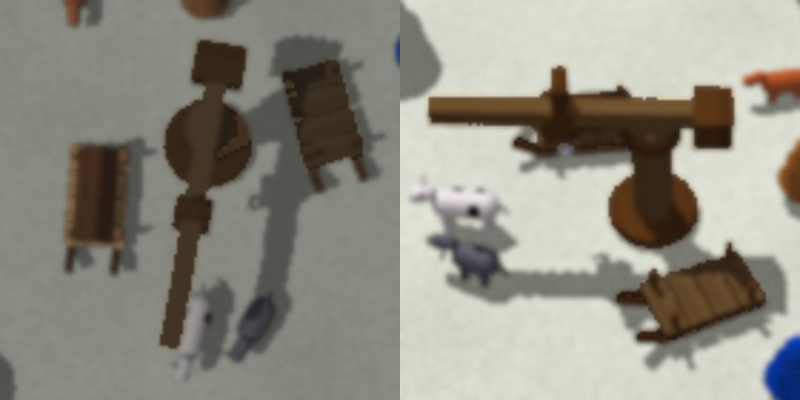

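The crane measurements agree with each other: mast axis at about (622,-21), beam 262 mm long (260 expected), foot radius 41 mm (42 expected). The beam points to 169.7° and the empty sledge is at about (648,-129). So the target is 283.5° and a radius of about 112 mm. I'll close the fingers and travel beside the beam.

send_rows(series=[[[30,28,0],[0,0,0],0],[[30,28,0],[0,0,0],0],[[30,28,0],[0,0,0],0],[[30,28,0],[0,0,0],0],[[30,28,0],[0,0,0],0],[[30,28,0],[0,0,0],0],[[30,28,0],[0,0,0.1],0],[[0,0,0],[0,0,0],0]])

```text
clock: 0.9
position: [366.7, 302.6, 231.1]
ee_rot: [0.966, -0.259, -0.0, 0.001]
contact_force: [0.4, 0.9, -0.3]
gripper_width: -0.3
grasp_force: 0.0
```

```bash
cat > plan.py <<'E'
from h import *
from scipy.spatial.transform import Rotation as Ro
def now():
    s=monitor.read_state();R=Ro.from_quat(s['ee_rot']).as_matrix();yaw=np.arctan2(R[1,0],R[0,0])
    print('t',round(s['clock'],2),'pos',np.round(s['position'],1),'yawdeg',round(np.degrees(yaw),1),'tilt',np.round(R[2],3),'F',np.round(s['contact_force'],2),'w',round(s['gripper_width'],1),'j',np.round(s['joints'],2))
    return np.array(s['position']),R,yaw
def todo(target,yawdeg):
    p,R,yaw=now();print('shift',np.round(R.T@(np.array(target)-p),1),'turn z',round(-(((np.radians(yawdeg)-yaw)+np.pi)%(2*np.pi)-np.pi),3))
E
python3 -c "
from plan import *
todo((482,47,200),-100.3)"
```

```text
t 0.9 pos [366.7 302.6 231.1] yawdeg -30.1 tilt [-0.     0.002 -1.   ] F [ 0.44  0.94 -0.28] w -0.3 j [ 1.03  0.13 -0.34 -0.   -1.1   0.01]
shift [227.9 163.3  31.3] turn z 1.226
```

send_rows(series=[[[38,27,0],[0,0,0],0],[[38,27,0],[0,0,0],0],[[38,27,0],[0,0,0],0],[[38,27,0],[0,0,0],0],[[38,27,0],[0,0,0],0],[[38,28,0],[0,0,0],0],[[0,0,4],[0,0,0.14],0],[[0,0,4],[0,0,0.14],0]])

```text
clock: 1.7
position: [483.8, 50.6, 222.7]
ee_rot: [0.92, -0.393, -0.0, 0.0]
contact_force: [-0.1, 0.5, 0.1]
gripper_width: 0.1
grasp_force: 0.0
```

send_rows(series=[[[0,0,4],[0,0,0.14],0],[[0,0,4],[0,0,0.14],0],[[0,0,4],[0,0,0.14],0],[[0,0,4],[0,0,0.14],0],[[0,0,4],[0,0,0.14],0],[[0,0,4],[0,0,0.14],0],[[0,0,0],[0,0,0.1],0],[[0,0,0],[0,0,0],0]])

```text
clock: 2.5
position: [483.3, 52.2, 198.8]
ee_rot: [-0.646, 0.764, 0.0, -0.0]
contact_force: [0.1, 0.7, 0.5]
gripper_width: 0.0
grasp_force: 0.0
```

```bash
python3 -c "
from plan import *
todo((481,47,133),-100.3)"
```

```text
t 2.5 pos [483.3  52.2 198.8] yawdeg -99.6 tilt [ 0.     0.001 -1.   ] F [0.15 0.66 0.55] w 0.0 j [ 0.44  0.18 -0.37 -0.   -1.02 -0.61]
shift [ 5.5  1.4 65.8] turn z 0.013
```

send_rows(series=[[[0,0,17],[0,0,0],0],[[0,0,17],[0,0,0],0],[[0,0,17],[0,0,0],0],[[0,0,15],[0,0,0],0],[[0,0,0],[0,0,0],0]])

```text
clock: 3.0
position: [482.1, 51.6, 131.4]
ee_rot: [-0.646, 0.763, 0.001, -0.002]
contact_force: [-0.1, -0.4, -0.4]
gripper_width: -0.2
grasp_force: 0.0
```

```bash
python3 -c "
from plan import *
now()
f=lambda x:cv2.resize(x,(400,400),interpolation=cv2.INTER_CUBIC)
save(np.hstack([f(get_image('top')[170:310,215:355]),f(get_image('side')[150:290,160:300])]),'p2.png')"
```

```text
t 3.0 pos [482.1  51.6 131.4] yawdeg -99.5 tilt [ 0.002  0.004 -1.   ] F [-0.08 -0.39 -0.41] w -0.2 j [ 0.44  0.25 -0.47 -0.   -0.86 -0.61]
```

View pics/p2.png

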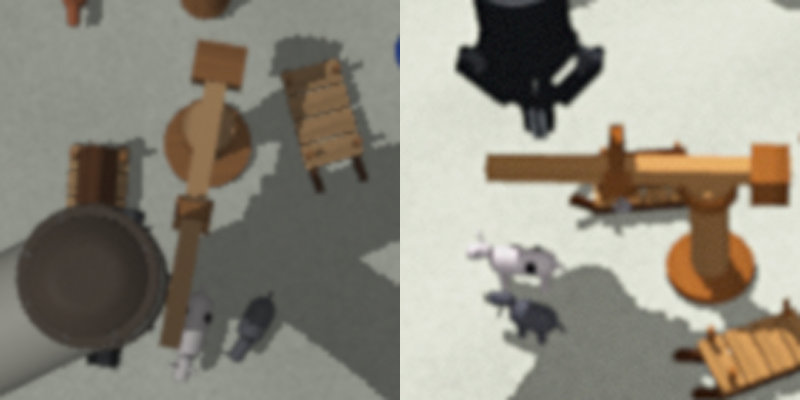

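Left half (top view): the gripper is at about (90,280), just left of the beam, with the linkage knuckles sticking out along the finger axis. Right half (side view): the fingertips are at (540,133), clear of the beam on its far side, with nothing disturbed. I'll move slightly farther out along the beam to clear the paddle, then push.

send_rows(series=[[[7,9,-3],[0,0,0],0],[[7,0,0],[0,0,0.01],0],[[0,0,0],[0,0,0],0]])

```text
clock: 3.4
position: [471.9, 38.9, 137.2]
ee_rot: [-0.641, 0.767, -0.0, 0.001]
contact_force: [0.3, 0.0, -1.4]
gripper_width: 0.0
grasp_force: 0.0
```

send_rows(series=[[[5,0.3,0],[0,0,-0.03],0],[[8,0.6,0],[0,0,-0.05],0],[[13,1,0],[0,0,-0.08],0],[[13,1,0],[0,0,-0.08],0],[[13,1,0],[0,0,-0.08],0],[[13,1,0],[0,0,-0.08],0],[[5,0.3,0],[0,0,-0.03],0],[[0,0,0],[0,0,0],0]])

```text
clock: 4.2
position: [467.4, -30.5, 136.7]
ee_rot: [0.79, -0.613, 0.0, -0.0]
contact_force: [0.5, 0.5, 0.0]
gripper_width: 0.0
grasp_force: 0.0
```

```bash
cat >> plan.py <<'E'
A=np.array([622,-21.])
def rel():
    p,R,yaw=now();a=yaw+np.radians(-90)
    ex,ey=R[:2,0],R[:2,1];v=p[:2]-A
    print('polar: r',round(np.hypot(*v),1),'ang',round(np.degrees(np.arctan2(v[1],v[0]))%360,2),'along x',round(v@ex,1),'along y',round(v@ey,1),'tool y dir',round(np.degrees(np.arctan2(ey[1],ey[0]))%360,2))
E
python3 -c "
from plan import *
rel()
f=lambda x:cv2.resize(x,(400,400),interpolation=cv2.INTER_CUBIC)
save(np.hstack([f(get_image('top')[170:310,215:355]),f(get_image('side')[150:290,160:300])]),'p3.png')"
```

```text
t 4.2 pos [467.4 -30.5 136.7] yawdeg -75.6 tilt [ 0.    -0.001 -1.   ] F [0.48 0.49 0.  ] w 0.0 j [ 0.28  0.22 -0.5   0.   -0.85 -0.03]
polar: r 154.9 ang 183.52 along x -29.1 along y 152.1 tool y dir 194.36
```

View pics/p3.png

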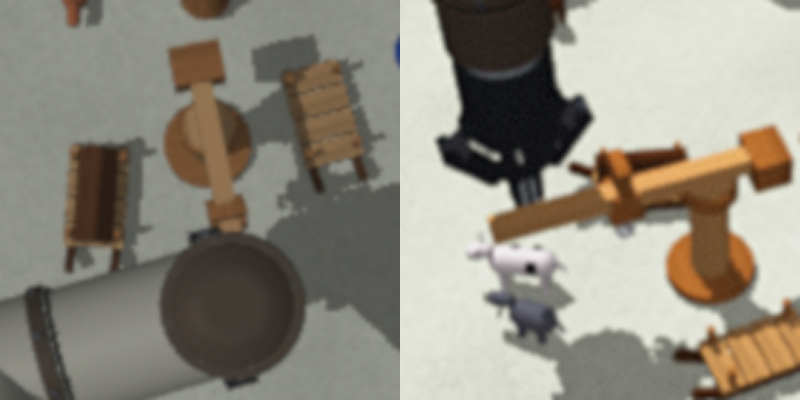

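The beam followed the finger: in the top view the tail is at (197,62) and the trolley at (227,213), which puts it at about 191°. The side view shows the fingertips behind the beam near its end, with the animals untouched. I'll continue the arc.

send_rows(series=[[[6,4,1],[0,0,-0.03],0],[[12,4,1],[0,0,-0.07],0],[[13,3,0],[0,0,-0.08],0],[[13,2,0],[0,0,-0.08],0],[[13,2,0],[0,0,-0.08],0],[[13,2,0],[0,0,-0.08],0],[[13,2,0],[0,0,-0.08],0],[[13,2,0],[0,0,-0.08],0]])

```text
clock: 5.1
position: [494.3, -121.6, 134.5]
ee_rot: [0.933, -0.36, 0.0, -0.0]
contact_force: [0.1, 1.0, 0.5]
gripper_width: -0.1
grasp_force: 0.4
```

```bash
python3 -c "
from plan import *
rel()"
```

```text
t 5.1 pos [ 494.3 -121.6  134.5] yawdeg -42.1 tilt [ 0.    -0.001 -1.   ] F [0.11 0.96 0.48] w -0.1 j [ 0.08  0.29 -0.41 -0.   -0.87  0.76]
polar: r 162.6 ang 218.22 along x -27.2 along y 160.3 tool y dir 227.86
```

send_rows(series=[[[13,1.5,0],[0,0,-0.08],0],[[13,1.5,0],[0,0,-0.08],0],[[13,1.5,0],[0,0,-0.08],0],[[13,1.5,0],[0,0,-0.08],0],[[13,1.5,0],[0,0,-0.08],0],[[13,1.5,0],[0,0,-0.08],0],[[13,1.5,0],[0,0,-0.08],0],[[13,1.5,0],[0,0,-0.08],0]])

```text
clock: 5.9
position: [580.4, -177.5, 134.2]
ee_rot: [0.999, -0.048, -0.001, 0.0]
contact_force: [-0.9, -0.0, 0.8]
gripper_width: -0.1
grasp_force: 0.5
```

send_rows(series=[[[10,1,0],[0,0,-0.06],0],[[6,0.6,0],[0,0,-0.04],0],[[0,0,0],[0,0,0],0]])

```text
clock: 6.2
position: [596.8, -180.2, 134.0]
ee_rot: [1.0, 0.001, 0.0, 0.0]
contact_force: [0.5, 0.0, 0.2]
gripper_width: -0.3
grasp_force: 0.0
```

```bash
python3 -c "
from plan import *
rel()
save(get_image('top'),'top4.png')
f=lambda x:cv2.resize(x,(400,400),interpolation=cv2.INTER_CUBIC)
save(np.hstack([f(get_image('top')[150:290,255:395]),f(get_image('side')[180:320,210:350])]),'p4.png')"
```

```text
t 6.2 pos [ 596.8 -180.2  134. ] yawdeg 0.1 tilt [ 0.  0. -1.] F [0.48 0.01 0.16] w -0.3 j [-0.03  0.46 -0.13  0.   -0.98  1.61]
polar: r 161.1 ang 261.0 along x -25.4 along y 159.1 tool y dir 270.06
```

View pics/p4.png

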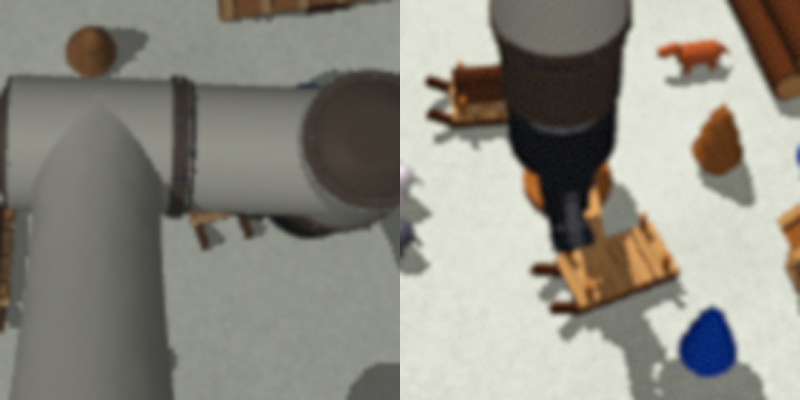

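The arm hides the crane in the top view. In the side view the beam points towards the camera at about (595,215), the fingertips are at (570,240), and the sledge is undisturbed. The beam estimate is 268°. I'll push the last 15°, then back off to check.

send_rows(series=[[[11,1.2,0],[0,0,-0.07],0],[[11,1.2,0],[0,0,-0.07],0],[[9,1,0],[0,0,-0.06],0],[[6,0.6,0],[0,0,-0.04],0],[[3,0.2,0],[0,0,-0.02],0],[[0,0,0],[0,0,0],0]])

```text
clock: 6.95
position: [636.2, -180.4, 134.3]
ee_rot: [0.992, 0.13, 0.0, -0.0]
contact_force: [0.6, -0.1, -0.6]
gripper_width: 0.1
grasp_force: 0.0
```

```bash
python3 -c "
from plan import *
rel()"
```

```text
t 6.95 pos [ 636.2 -180.4  134.3] yawdeg 14.9 tilt [ 0. -0. -1.] F [ 0.56 -0.05 -0.6 ] w 0.1 j [-0.03  0.52 -0.02 -0.   -1.03  1.86]
polar: r 160.0 ang 275.09 along x -27.4 along y 157.6 tool y dir 284.94
```

send_rows(series=[[[-15,0,0],[0,0,0],0],[[-10,0,-20],[0,0,0],0],[[0,0,-35],[0,0,0],0],[[0,0,-35],[0,0,0],0],[[-35,25,0],[0,0,0],0],[[-35,25,0],[0,0,0],0],[[-35,25,0],[0,0,0],0],[[-35,25,0],[0,0,0],0]])

```text
clock: 7.75
position: [501.2, -320.4, 224.7]
ee_rot: [0.991, 0.13, 0.0, 0.0]
contact_force: [0.8, -0.4, 0.3]
gripper_width: 0.1
grasp_force: 0.0
```

send_rows(series=[[[-35,25,0],[0,0,0],0],[[-35,25,0],[0,0,0],0],[[0,20,0],[0,0,0],0],[[0,0,0],[0,0,0],0]])

```text
clock: 8.15
position: [452.2, -407.5, 224.4]
ee_rot: [0.992, 0.128, 0.0, 0.0]
contact_force: [0.5, 0.5, -0.5]
gripper_width: -0.1
grasp_force: 0.0
```

```bash
python3 -c "
from plan import *
rel()
t=get_image('top');s=get_image('side');save(t,'top5.png');save(s,'side5.png')
f=lambda x:cv2.resize(x,(400,400),interpolation=cv2.INTER_CUBIC)
save(np.hstack([f(t[150:290,255:395]),f(s[180:320,210:350])]),'p5.png')"
```

```text
t 8.15 pos [ 452.2 -407.5  224.4] yawdeg 14.7 tilt [ 0.001  0.001 -1.   ] F [ 0.49  0.51 -0.52] w -0.1 j [-0.47  0.36 -0.05  0.   -1.16  2.3 ]
polar: r 422.1 ang 246.28 along x -262.5 along y 330.6 tool y dir 284.73
```

View pics/p5.png

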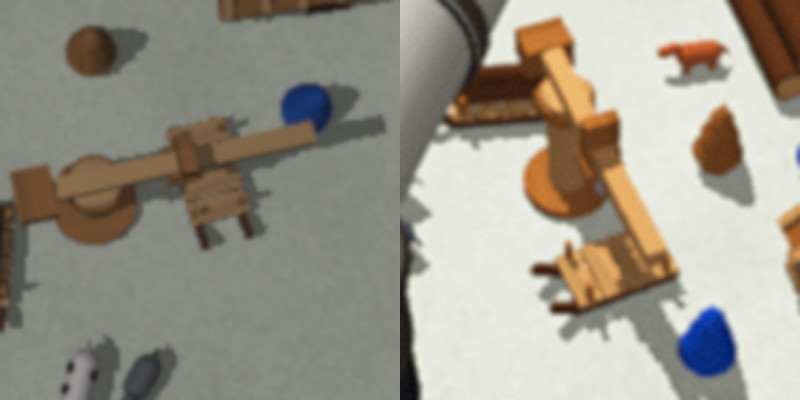

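Both views show the beam now lying across the sledge. In the top crop its centreline runs from (62,185) to the tip at (314,134), and the trolley is at (188,152). I'll work out the angle.

```bash
python3 -c "
from h import *
ct,cs=camera_info('top'),camera_info('side')
P=plane(ct,[(255+62*.35,150+185*.35),(255+314*.35,150+134*.35)],148);v=P[1]-P[0];print(P,np.degrees(np.arctan2(v[1],v[0]))%360)
w=P[1][:2]-[622,-21];print('tip r',np.hypot(*w),np.degrees(np.arctan2(w[1],w[0]))%360)
tip=plane(cs,[(210+(655)*.35-140,180+247*.35)],148);print('side tip',tip)
# beam edge fit in top, HSV
T=cv2.imread('pics/top5.png')
pt=proj(ct,[[622+r*np.cos(a),-21+r*np.sin(a),148] for a in [np.radians(282.4)] for r in (145,180)]);print(pt)
for x in range(343,363,3):
    c=T[185:215,x].astype(int);print(x,[(185+i,c[i].tolist()) for i in range(0)], 'R-B',(c[:,2]-c[:,0]).tolist())
"
```

```text
[[ 616.57977675    5.8285866   148.        ]
 [ 659.7830523  -206.89336452  148.        ]] 281.48047273573144
tip r 189.6942329489817 281.4889362490792
side tip [[ 663.13062987 -204.6331684   148.        ]]
[[346.57064217 199.64605904]
 [360.69670381 196.55282106]]
343 [] R-B [5, 6, 6, 5, 5, 6, 6, 6, 6, 5, 8, 19, 45, 57, 58, 58, 57, 56, 52, 38, 16, 5, 3, 4, 4, 6, 5, 4, 4, 4]
346 [] R-B [6, 6, 6, 6, 6, 6, 6, 5, 5, 7, 13, 37, 54, 58, 58, 58, 57, 55, 45, 22, 6, 4, 3, 5, 6, 6, 5, 6, 6, 6]
349 [] R-B [6, 6, 5, 6, 6, 6, 6, 6, 7, 12, 29, 50, 56, 57, 57, 58, 57, 51, 29, 9, 4, 3, 4, 4, 5, 6, 6, 5, 6, 6]
352 [] R-B [-1, -3, -4, -4, -3, -1, 2, 5, 7, 18, 43, 57, 56, 56, 57, 57, 53, 38, 16, 5, 4, 4, 6, 6, 6, 6, 6, 5, 6, 5]
355 [] R-B [-78, -81, -84, -84, -83, -83, -78, -62, -27, 24, 52, 56, 58, 57, 57, 55, 45, 22, 6, 5, 5, 6, 6, 5, 5, 5, 6, 6, 5, 6]
358 [] R-B [-83, -83, -85, -85, -86, -86, -81, -54, -3, 43, 57, 56, 57, 57, 56, 51, 30, 9, 4, 5, 6, 6, 6, 6, 5, 6, 6, 6, 6, 6]
361 [] R-B [-85, -86, -86, -83, -83, -80, -63, -15, 39, 56, 57, 57, 57, 56, 52, 37, 15, 6, 6, 5, 6, 6, 6, 6, 6, 6, 5, 6, 6, 6]
```

The beam is at about 282°, which is within about 3 mm of the target at the hook's radius. Next I'll bring the finger over the mast, inside the paddle, with the fingers in line with the beam.

```bash
python3 -c "
from plan import *
todo((629.9,-58.2,220),12.2)"
```

```text
t 8.25 pos [ 452.7 -405.3  224.1] yawdeg 14.9 tilt [ 0.    -0.001 -1.   ] F [-0.58  0.65  0.31] w -0.2 j [-0.46  0.36 -0.05 -0.   -1.16  2.3 ]
shift [ 260.5 -289.9    4.3] turn z 0.047
```

send_rows(series=[[[26,-29,0],[0,0,0],0],[[26,-29,0],[0,0,0],0],[[26,-29,0],[0,0,0],0],[[26,-29,0],[0,0,0],0],[[26,-29,0],[0,0,0],0],[[26,-29,0],[0,0,0],0],[[26,-29,0],[0,0,0],0],[[26,-29,0],[0,0,0],0]])

```text
clock: 9.05
position: [594.3, -124.5, 224.6]
ee_rot: [0.991, 0.131, 0.0, -0.0]
contact_force: [-1.2, -0.7, 0.4]
gripper_width: -0.4
grasp_force: 0.0
```

send_rows(series=[[[26,-29,0],[0,0,0],0],[[20,-24,0],[0,0,0.047],0],[[0,0,0],[0,0,0],0],[[0,0,0],[0,0,0],0]])

```text
clock: 9.45
position: [624.5, -62.7, 224.1]
ee_rot: [0.994, 0.108, -0.0, -0.0]
contact_force: [-0.2, -0.9, 0.2]
gripper_width: 0.5
grasp_force: 0.0
```

```bash
python3 -c "
from plan import *
rel();todo((629.9,-58.2,158),12.2)"
```

```text
t 9.45 pos [624.5 -62.7 224.1] yawdeg 12.5 tilt [-0.001 -0.    -1.   ] F [-0.2  -0.93  0.18] w 0.5 j [ 0.16  0.39  0.   -0.   -1.18  1.63]
polar: r 41.8 ang 273.45 along x -6.5 along y 41.3 tool y dir 282.45
t 9.45 pos [624.5 -62.7 224.1] yawdeg 12.5 tilt [-0.001 -0.    -1.   ] F [-0.2  -0.93  0.18] w 0.5 j [ 0.16  0.39  0.   -0.   -1.18  1.63]
shift [ 6.3 -3.2 66.1] turn z 0.004
```

send_rows(series=[[[6.5,-4,0],[0,0,0],0],[[0,0,20],[0,0,0],0],[[0,0,20],[0,0,0],0],[[0,0,14],[0,0,0],0],[[0,0,9],[0,0,0],0],[[0,0,0],[0,0,0],0]])

```text
clock: 10.05
position: [629.5, -59.9, 160.1]
ee_rot: [0.994, 0.106, -0.001, -0.0]
contact_force: [-0.6, 0.0, -0.3]
gripper_width: -0.1
grasp_force: 0.0
```

```bash
python3 -c "
from plan import *
rel()
s=get_image('side');t=get_image('wrist')
f=lambda x,w:cv2.resize(x,(w,400),interpolation=cv2.INTER_CUBIC)
save(np.hstack([f(s[160:300,210:350],400),f(t[:,70:490],400)]),'p6.png')"
```

```text
t 10.05 pos [629.5 -59.9 160.1] yawdeg 12.2 tilt [-0.003 -0.    -1.   ] F [-0.61  0.04 -0.33] w -0.1 j [ 0.16  0.45 -0.07 -0.   -1.05  1.62]
polar: r 39.6 ang 280.96 along x -0.9 along y 39.6 tool y dir 282.22
```

View pics/p6.png

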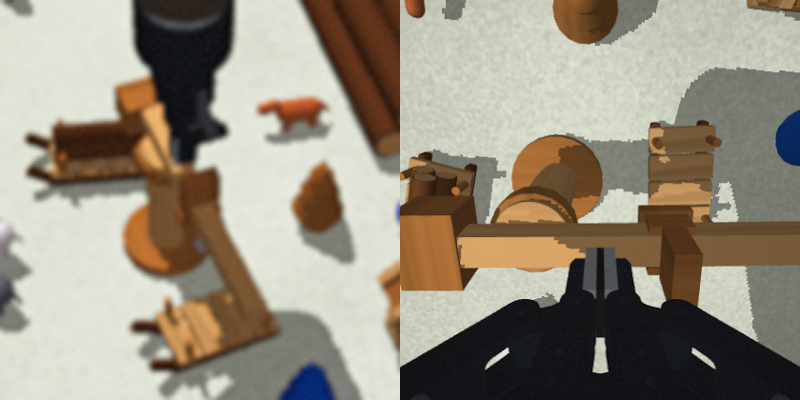

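The left half (side view) shows the fingertips at (185,155), between the mast and the paddle at (200,185). The right half (wrist view) shows the fingers at (600,275) over the beam, the paddle at (680,265) to their right, and the sledge bed behind the beam. I'll push outward.

send_rows(series=[[[0.5,7,0],[0,0,0],0],[[0.5,7,0],[0,0,0],0],[[0,6,0],[0,0,0],0],[[0,6,0],[0,0,0],0],[[0,6,0],[0,0,0],0],[[0,6,0],[0,0,0],0],[[0,6,0],[0,0,0],0],[[0,0,0],[0,0,0],0]])

```text
clock: 10.95
position: [640.7, -103.0, 161.1]
ee_rot: [0.994, 0.106, -0.0, 0.0]
contact_force: [0.3, 0.0, -0.5]
gripper_width: 0.2
grasp_force: 0.0
```

```bash
python3 -c "
from plan import *
rel()
t=get_image('wrist');c=camera_info('wrist');save(t,'w7.png')
print(proj(c,[[622+r*np.cos(np.radians(282)),-21+r*np.sin(np.radians(282)),z] for r in(97,109) for z in (149.5,179.5)]))
f=lambda x,w:cv2.resize(x,(w,400),interpolation=cv2.INTER_CUBIC)
save(t,'p7.png')"
```

```text
t 10.95 pos [ 640.7 -103.   161.1] yawdeg 12.2 tilt [-0.001  0.    -1.   ] F [ 0.34  0.01 -0.5 ] w 0.2 j [ 0.09  0.48 -0.03  0.   -1.07  1.69]
polar: r 84.1 ang 282.82 along x 0.9 along y 84.1 tool y dir 282.22
[[303.7680464  267.09705542]
 [308.51293506 302.10857527]
 [328.18079807 267.15024825]
 [337.75142761 302.14242248]]
```

View pics/p7.png

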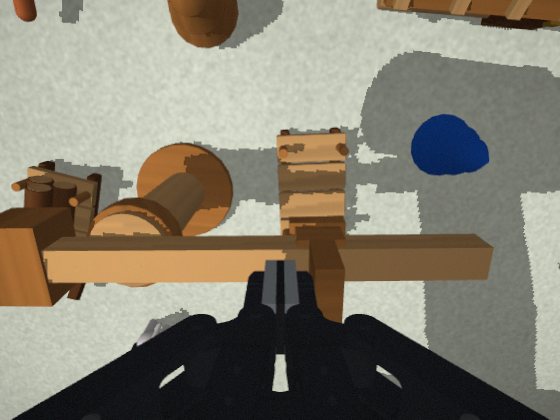

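The wrist view shows the paddle's upper outer edge at about x=344, which puts the paddle centre at a radius of about 105 mm. The sledge bed spans x=278–346 and is untouched. Here is a cross-check of the sledge's midline from this view.

```bash
python3 -c "
from plan import *
t=get_image('wrist').astype(int);c=camera_info('wrist')
for y in (172,182,205,212):
    d=(t[y,:,0]-t[y,:,2])[255:375];m=np.flatnonzero(d>28)+255
    P=plane(c,[(m.min()-.5,y),(m.max()+.5,y)],22);print(y,m.min(),m.max(),np.round(P,1).tolist(),np.linalg.norm(P[1]-P[0]))
P=plane(c,[(344,265),(344,310)],179.5)[:,:2]-A
print('paddle outer r',np.hypot(*P.T))
"
```

```text
172 279 345 [[657.9, -99.1, 22.0], [669.6, -152.8, 22.0]] 55.02169590837376
182 279 345 [[649.6, -100.8, 22.0], [661.4, -155.1, 22.0]] 55.53186009530119
205 280 345 [[630.2, -105.9, 22.0], [642.1, -160.5, 22.0]] 55.90526649899071
212 280 345 [[624.1, -107.2, 22.0], [636.0, -162.2, 22.0]] 56.28410633581469
paddle outer r [111.52018057 111.62044414]
```

send_rows(series=[[[-0.3,3,0],[0,0,0],0],[[0,3,0],[0,0,0],0],[[0,0,0],[0,0,0],0]])

```text
clock: 11.35
position: [641.6, -108.2, 161.1]
ee_rot: [0.994, 0.107, -0.0, -0.0]
contact_force: [0.1, 0.4, -0.5]
gripper_width: 0.3
grasp_force: 0.1
```

send_rows(series=[[[0,-10,0],[0,0,0],0],[[0,-10,0],[0,0,0],0],[[0,0,-35],[0,0,0],0],[[0,0,-30],[0,0,0],0],[[-35,15,0],[0,0,0],0],[[-35,30,0],[0,0,0],0],[[-35,30,0],[0,0,0],0],[[-35,30,0],[0,0,0],0]])

```text
clock: 12.15
position: [521.8, -220.9, 226.8]
ee_rot: [0.994, 0.108, 0.0, 0.0]
contact_force: [0.9, -0.8, -0.4]
gripper_width: 0.0
grasp_force: 0.0
```

send_rows(series=[[[-30,35,0],[0,0,0],0],[[-30,35,0],[0,0,0],0],[[-30,35,0],[0,0,0],0],[[-20,40,0],[0,0,0],0],[[0,40,0],[0,0,0],0],[[0,30,0],[0,0,0],0],[[0,0,0],[0,0,0],0]])

```text
clock: 12.85
position: [461.4, -456.6, 225.3]
ee_rot: [0.994, 0.106, -0.0, 0.0]
contact_force: [-1.4, 0.6, -1.4]
gripper_width: -0.1
grasp_force: 0.0
```

```bash
python3 -c "
from plan import *
rel()
t=get_image('top');s=get_image('side');save(t,'top8.png');save(s,'side8.png')
f=lambda x:cv2.resize(x,(400,400),interpolation=cv2.INTER_CUBIC)
save(np.hstack([f(t[160:260,280:380]),f(s[190:290,230:330])]),'p8.png')"
```

```text
t 12.85 pos [ 461.4 -456.6  225.3] yawdeg 12.1 tilt [-0.001  0.    -1.   ] F [-1.44  0.57 -1.39] w -0.1 j [-0.53  0.43  0.06  0.   -1.2   2.31]
polar: r 464.3 ang 249.76 along x -248.5 along y 392.2 tool y dir 282.12
```

View pics/p8.png

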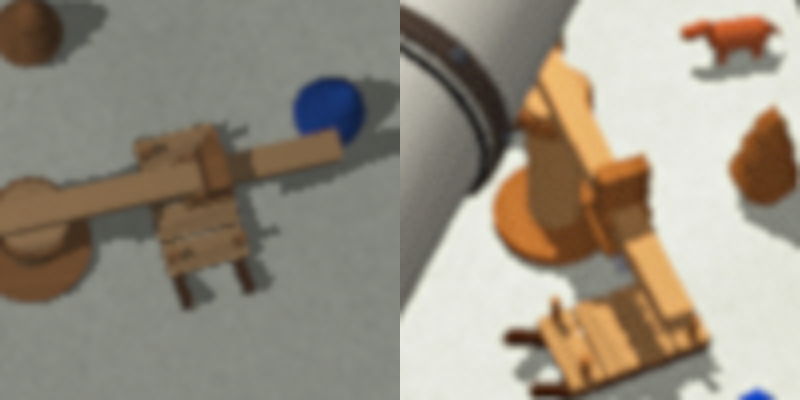

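The top crop shows the trolley with its paddle at about (217,163), above the empty sledge's bed. The side crop shows the grey hook at about (622,265). Both toys are where they were.

```bash
python3 -c "
from plan import *
ct,cs=camera_info('top'),camera_info('side')
print('paddle',plane(ct,[(280+217*.25,160+163*.25)],179.5)); print('hook side',plane(cs,[(230+222*.25,190+267*.25)],88))
for a in(281,282,283):
  for r in (108,111):
    h=np.r_[A+r*np.array([np.cos(np.radians(a)),np.sin(np.radians(a))]),88];print(a,r,h,(proj(cs,[h])-[230,190])*4+[400,0],(proj(ct,[np.r_[h[:2],179.5]])-[280,160])*4)
T=cv2.imread('pics/top8.png').astype(int)
for y in(334,):pass
for x in(350,353,356,359,362):
    d=T[180:215,x,2]-T[180:215,x,0];m=np.flatnonzero(d>30)+180.;P=plane(ct,[(x,m.mean())],148)[0,:2]-A;print(x,m.min(),m.max(),np.degrees(np.arctan2(P[1],P[0]))%360)
# moved objects
a=cv2.imread('pics/top0.png').astype(int)
for n,(x0,y0,x1,y1) in dict(logs=(232,215,268,268),empty=(314,222,348,238),pig=(232,150,250,182),fir=(275,155,300,180),tub=(408,278,432,302),cowsheep=(268,270,315,305)).items(): print(n,np.abs(a-T)[y0:y1,x0:x1].mean().round(1))
"
```

```text
paddle [[ 645.01888218 -129.30952269  179.5       ]]
hook side [[ 647.10991985 -132.91736027   88.        ]]
281 108 [ 642.6073715  -127.01573581   88.        ] [[612.75861806 259.93503941]] [[213.14802827 167.06901535]]
281 111 [ 643.17979849 -129.96061736   88.        ] [[614.57286049 263.82133052]] [[218.17085836 166.09625436]]
282 108 [ 644.45446261 -126.63994088   88.        ] [[615.72103042 259.02160811]] [[212.44925478 163.95809771]]
282 111 [ 645.07819768 -129.57438368   88.        ] [[617.62208104 262.87922221]] [[217.45137449 162.89936164]]
283 108 [ 646.29471387 -126.231967     88.        ] [[618.66011323 258.06666604]] [[211.69602043 160.86039623]]
283 111 [ 646.96956703 -129.15507719   88.        ] [[620.6471681  261.89432366]] [[216.67593515 159.71609638]]
350 195.0 202.0 282.75037956424023
353 195.0 202.0 282.1780250686519
356 194.0 201.0 282.4657946262219
359 194.0 200.0 282.3413076407834
362 193.0 200.0 282.2267916184164
logs 2.7
empty 14.1
pig 0.6
fir 0.6
tub 10.1
cowsheep 5.0
```

The hook is at about (646,-130) and the sledge's middle at about (648,-129), so they agree to about 3 mm. The arm is clear of everything, so I'm handing in.

```bash
python3 -c "
from bench import job_done
print(job_done())"
```

```text
the job is handed in; nothing more can be done
None
```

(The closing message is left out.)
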